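Fetch the pressing weight from behind the tape rolls

TASK

The black liner has just been glued into the kraft box tray and needs weight on it: set the blue wedge and both tape rolls aside on the grey felt pad, the rolls standing on their rims, then fetch the steel weight from behind them and lay it flat on the liner in the middle of the tray, lengthwise. Then put the rolls back in the rack just as they stood, each in its old place, touching one another, and push the wedge up snug against the row so it cannot roll apart. Do not drop the rolls or the weight, do not let a roll fall over, and leave the wooden block, the ribbon spool and the glue bottle where they are.

Things in the scene. Friction and masses are not known exactly. Their poses are not given: they have to be found in the camera images.
- roll_kraft: roll of brown paper tape, 120 mm diameter, 40 mm wide, solid (core plugged), 0.3 to 0.5 kg, standing on its rim in the rack. Origin at its centre, 60 mm above what it stands on; its x axis is the roll's axis (it rolls along y). Take it by its two flat faces from above. On a level surface it stays put if let go at rest, but a push rolls it.
- roll_white: the same kind of roll in white paper tape: 120 mm diameter, 40 mm wide, origin at its centre, x along its axis. At the start the two rolls stand rim to rim (1 mm gap) along the rack's y; which one is next to the end cheek differs.
- wedge: blue wooden wedge that chocks the row, 40 mm wide (x), 40 mm high, 80 g. Origin on its underside. Along y: flat top from y = -45 to -10 mm, then a slope to the 3 mm high toe at y = +35 mm, which reaches under the end roll: slide it 40 mm along -y before lifting, and slide it in. Slope touching a roll: origin 60 mm, level, from the roll's axis. Grip across the width at about y = -27 mm.
- bar: steel pressing weight with green felt under it, 36 mm (x) by 110 mm (y) by 24 mm high, 0.54 to 0.89 kg, lying in the rack behind the rolls. Origin at the centre of its underside. It can be taken only across its 36 mm; the tall rolls stand where the gripper's body must go.
- tray: open kraft-board box tray, lined black, loose (0.35 kg): outside 220 mm (x, its length) by 160 mm (y) by 45 mm high, walls 4 mm, floor 6 mm thick. Origin at the centre of its underside. It stands on the left or the right of the table.
- pad: grey felt pad, fixed, 280 mm (x) by 180 mm (y) by 3 mm thick, the side area, on the other side of the table from the tray. Origin at the centre of its underside.
- rack: low plywood rack, fixed: base board 200 (x) by 340 mm (y), 12 mm thick; origin at the centre of its underside. End cheek, 82 mm high, inner face at y = +155 mm, stops the row at the +y end; back board, 47 mm high, inner face at x = +88 mm. Rolls and wedge stand in line along y at x = -60 mm (robot's side), the weight behind at about x = +15 mm. No cheek at the wedge's end.
- block: brown wooden block, 40 by 36 mm, 45 mm high, standing in the rack behind the wedge. Bystander. Origin at the centre of its underside.
- spool: white ribbon spool lying flat, red ribbon between its flanges, 72 mm diameter, 30 mm high, in front of the rack. Bystander. Origin at the centre of its underside.
- glue: white glue bottle with blue label and orange cap, 56 mm diameter, 130 mm high, standing in front of the rack. Bystander. Origin at the centre of its underside.
Things that resemble listed ones, but are neither listed nor needed, are in the scene too. Leave any pink or purple look-alike of the wedge alone. There is more than one size of the roll_kraft; the job needs the smaller.

How it is judged:
On the way, in this order (a step that is already met when the one before it is completed fails the run):
1. the wedge and both rolls stand on the grey pad, let go, the rolls on their rims (x of roll_kraft in the frame of pad between -0.14 and 0.14 m and y of roll_kraft in the frame of pad between -0.09 and 0.09 m and z of roll_kraft in the frame of pad between 0.057 and 0.069 m and linear speed of each of roll_kraft, roll_white, wedge below 0.03 m/s and contact force between each of roll_kraft, roll_white, wedge and the fingers below 0.2 N and x of roll_white in the frame of pad between -0.14 and 0.14 m and y of roll_white in the frame of pad between -0.09 and 0.09 m and z of roll_white in the frame of pad between 0.057 and 0.069 m and x of wedge in the frame of pad between -0.14 and 0.14 m and y of wedge in the frame of pad between -0.09 and 0.09 m and z of wedge in the frame of pad between -0.003 and 0.009 m), for 0.2 s.
2. the weight lies flat in the middle of the tray, lengthwise, let go (horizontal distance between bar and tray below 0.015 m and angle between the y axis of bar and the x axis of tray, either way round below 0.17 rad and angle between bar's own z axis and vertical below 0.1 rad and z of bar in the frame of tray below 0.012 m and contact force between bar and the fingers below 0.2 N and linear speed of bar below 0.03 m/s), for 0.2 s.
At the end, for the whole second after the job is handed in: Weight flat in the tray within 15 mm and 10 degrees of its middle and length. Each roll on its rim within 15 mm of its start, axis within 10 degrees, rolls under 10 mm apart. Wedge flat, within 15 mm and 10 degrees of its start, under 10 mm from the row. All let go and at rest (all of step 2 and distance of each of roll_kraft, roll_white, wedge from where it was at the start of the episode below 0.015 m and angle between the x axis of each of roll_kraft, roll_white and the x axis of rack, either way round below 0.17 rad and distance between roll_kraft and roll_white below 0.13 m and angle between the y axis of wedge and the y axis of rack, either way round below 0.17 rad and angle between wedge's own z axis and vertical below 0.1 rad and (horizontal distance between wedge and roll_kraft below 0.07 m or horizontal distance between wedge and roll_white below 0.07 m) and linear speed of each of roll_kraft, roll_white, wedge, bar below 0.02 m/s); the robot touches nothing.
It fails at once if a roll has fallen over (angle between any of roll_kraft, roll_white's own x axis and vertical below 0.8 rad or angle between any of roll_kraft, roll_white's own x axis and vertical above 2.34 rad).
It fails at once if a roll or the weight was dropped (fell free, faster than 0.6 m/s) ((linear speed of roll_kraft above 0.6 m/s and contact force between roll_kraft and the fingers below 0.01 N) or (linear speed of roll_white above 0.6 m/s and contact force between roll_white and the fingers below 0.01 N) or (linear speed of bar above 0.6 m/s and contact force between bar and the fingers below 0.01 N)).
It fails at once if the wooden block, the ribbon spool or the glue bottle was moved by more than 30 mm (distance of any of block, spool, glue from where it was at the start of the episode above 0.03 m).
It also fails if it takes over 141 s, if anything falls off the work surface, if the arm or the gripper's body presses on something with over 40 N, if the wrist force passes 120 N, or if a joint passes its speed limit or range.

ROBOT

A 6-joint arm with a two-finger parallel gripper is mounted at the origin on the work surface. World frame = base frame: x ahead of the robot, y to its left, z up, the work surface at z = 0. Lengths are in m, angles in rad, forces in N, time in s.
With the tool pointing down it reaches from about 0.25 to 0.775 m from the base axis. Payload 4 kg.
Tool frame: the origin (TCP) lies at the very end of the fingers, on their centre line; the grasp point (between the pads) lies 19 mm behind it; x points along the fingers, y is the direction in which the jaws open and shut, and the axes are right-handed (so a half turn about x gives the same grasp; the last joint's range is limited). The gripper opens to 94 mm and grips with 3 to 60 N. Pads are 16 mm wide; open, the fingers measure 119 mm over their backs; the gripper's body (75 mm by 177 mm) begins 78 mm behind the grasp point.
Start: joints at [1.022, 0.087, 1.371, -0, 1.684, -0.103], TCP at [0.237, 0.496, 0.206] pointing down, gripper open.
Joint ranges: [-3.1, 3.1], [-0.76, 2.03], [0.27, 2.55], [-1.08, 4.22], [0.17, 2.65], [-2.57, 2.57]. Speed limits (rad/s): [2.79, 2.79, 3.14, 3.14, 3.14, 3.14].

INTERFACE

Orientations are given as a unit quaternion [x, y, z, w].
In Python, from cell import readout, imaging, robot gives the robot as it stands.
- The arm moves only by the shell command python3 -m crank 'ROWS' [FORCE]. ROWS is JSON, a list of rows, each a list of 7 numbers: the shift along the tool's x, y, z in cm, then the turn, a rotation vector about the tool's x, y, z in degrees, then the closure, from -1 (fully open) to 1 (shut). A call has 1 to 10 rows; each row shifts and turns the commanded pose from where the row before left it, along the tool's axes as they then stand; what a row does not reach is not made up. A row lasts 1/12 s, in which the tool goes at most 41.7 mm and 7.16 degrees, less where a joint would pass 70% of its speed; a pose out of reach is approached as far as the arm can. A call with a gripper value outside its range is refused whole. The fingers move at their own pace and stop on an object; FORCE is the grip in N (left out, the last holds). Time passes only in rows, so rows that do not move let the fingers close. It gives the time, the measured TCP pose, the force and the opening at its end, in the units of the state.
- readout.get_state(): the state, without advancing time (a new reading comes with each control period).
- imaging.capture(name): name is "scene" or "top"; returns (picture, depth): 480x640x3 uint8, red, green, blue; 480x640 float32, m along the optical axis (not along the pixel's ray), 0 where there is no reading.
- imaging.camera_params(name): a dict with "camera_matrix" (3x3 intrinsics, pixels), "position" and "attitude" of the camera in the world. Camera axes: x right, y down, z forward; pixel columns grow to the right and rows downward; lengths in m; the calibration is good to about 2 mm. A picture is of the moment at which its call begins. camera_params takes no time and is no camera call.
- robot.hand_in(): hands the job in, once; it reports no verdict.
The state is a dict: "time_s": time; "qpos": joint angles; "qd": joint speeds; "joint_torque": joint torques, N m; "eef_pos": TCP position; "tcp_rot": TCP orientation; "contact_force": force on the tool from outside, world axes, zero at the start; "wrist_torque": the same for the moment, N m; "finger_gap": opening from 0.0 (shut) to 1.0 (fully open).
Only numpy, scipy, OpenCV 4.12 (cv2) and the standard library are available. Lean on these libraries where they do the work, as an engineer would, in place of code of your own. Each camera call takes 0.05 s, during which the arm holds its last target. There are 200 camera calls.

## Working session

There is one attempt and no reset: what is moved stays moved. The work goes in short steps, Python scripts to look and compute and a shell command to move; the robot and the scene stay as the last step left them, time stands still between calls to the robot, and variables do not carry over. Pictures are saved under pics/ and viewed, about 12 in all and at most 16, crops included, and the job is handed in when it is done.

```bash
ls; mkdir -p pics; python3 - <<'E'
from cell import readout, imaging, robot
import cv2,numpy as np
s=readout.get_state();print(s)
for n in("scene","top"):
    p,d=imaging.capture(n);cv2.imwrite(f"pics/{n}0.png",p[:,:,::-1]);np.savez(f"pics/{n}0.npz",p=p,d=d)
    print(n,imaging.camera_params(n),(d>0).mean())
E
```

```text
pics
{'time_s': 0.0, 'qpos': array([ 1.02187657e+00,  8.79322478e-02,  1.37224100e+00, -4.23737301e-08,
        1.68360061e+00, -1.03089029e-01]), 'qd': array([-0.00191937,  0.00027483,  0.00052904,  0.00050278,  0.00173828,
       -0.00071987]), 'joint_torque': array([-1.43342877e-03, -3.40182924e+01, -3.02424216e+01,  7.15101860e-02,
        3.31409101e-02, -1.89282378e-04]), 'eef_pos': array([0.23687488, 0.49576872, 0.20432335]), 'tcp_rot': array([ 0.15559212,  0.68985745, -0.15705324,  0.68936353]), 'contact_force': array([ 0.11606715, -0.62293762, -0.01488117]), 'wrist_torque': array([-0.00824239,  0.04314545,  0.02265524]), 'finger_gap': 1.0008645606705224}
scene {'camera_matrix': array([[589.96320755,   0.        , 312.43263869],
       [  0.        , 589.96320755, 241.60591899],
       [  0.        ,   0.        ,   1.        ]]), 'position': array([ 1.16556886, -0.26586412,  0.94264008]), 'attitude': array([ 0.76238139,  0.53861903, -0.20110689, -0.29701881])} 0.99619140625
top {'camera_matrix': array([[526.06524495,   0.        , 324.17651747],
       [  0.        , 526.06524495, 237.56281316],
       [  0.        ,   0.        ,   1.        ]]), 'position': array([ 0.23874727, -0.02869196,  1.20103529]), 'attitude': array([-0.69881545,  0.70890981, -0.05778301,  0.07592738])} 0.9958951822916666
```

View pics/scene0.png

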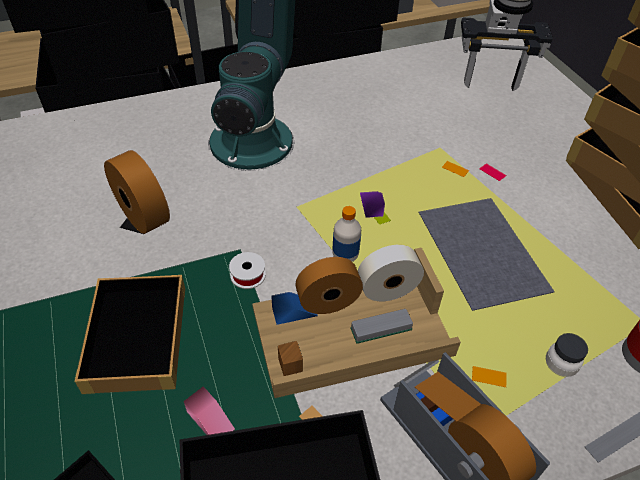

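View pics/top0.png

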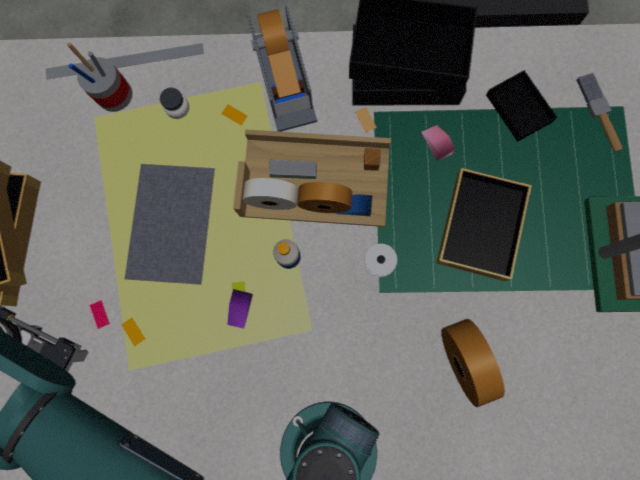

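Scene view: kraft roll at (328,285), white roll at (391,273) beside the end cheek, blue wedge at (290,307), steel bar at (382,326), block (290,358), spool (247,270), glue (347,235), tray (130,330), pad (485,250). Look-alikes are the big kraft rolls at (137,190) and (495,440), a pink wedge (208,410) and a purple one (373,203). The job's kraft roll is the smaller one standing in the rack, and the wedge is the blue one in the row.

Next I'll measure them.

```bash
cat > h.py <<'E'
import numpy as np,cv2
from scipy.spatial.transform import Rotation as R
from cell import readout,imaging
def cloud(n,pd=None):
    p,d=pd if pd else imaging.capture(n)
    c=imaging.camera_params(n);K=c["camera_matrix"];v,u=np.mgrid[:480,:640]
    P=np.stack([(u-K[0,2])*d/K[0,0],(v-K[1,2])*d/K[1,1],d],-1)
    W=P@R.from_quat(c["attitude"]).as_matrix().T+c["position"];W[d==0]=np.nan
    return p,W,cv2.cvtColor(p,cv2.COLOR_RGB2HSV)
def rect(pts):
    (c,s,a)=cv2.minAreaRect((np.asarray(pts)[:,:2]*1000).astype(np.float32));return np.round(c,1),np.round(s,1),round(a,1)
def blob(m,near=None):
    n,l,st,ce=cv2.connectedComponentsWithStats(m.astype(np.uint8))
    i=1+np.argmax(st[1:,4]) if near is None else 1+np.argmin(np.hypot(*(ce[1:]-near).T)+1e3*(st[1:,4]<25))
    return l==i
E
python3 - <<'E'
from h import *
for n in("top","scene"):
    z=np.load(f"pics/{n}0.npz");p,W,H=cloud(n,(z["p"],z["d"]));Z=W[...,2];h,s,v=[H[...,i].astype(int) for i in range(3)]
    print(n)
    def show(k,m,near):
        m=blob(m,near);q=W[m];print(k,m.sum(),"rect",rect(q),"z",np.round(np.nanpercentile(q[:,2],[2,50,98])*1000),"mean",np.round(np.nanmean(q,0)*1000))
    T=n=="top"
    show("pad",(s<60)&(Z>-.005)&(Z<.012)&(v<130)&(v>50),(172,224) if T else (485,250))
    near=lambda x,y:(np.hypot(np.mgrid[:480,:640][1]-x,np.mgrid[:480,:640][0]-y))
    bx,by=(484,224) if T else (130,330)
    show("trayrim",(Z>.038)&(Z<.052)&(near(bx,by)<85),(bx,by))
    show("trayfloor",(Z<.02)&(v<50)&(near(bx,by)<75),(bx,by))
    bx,by=(357,204) if T else (290,307)
    show("wedge",(h>100)&(h<125)&(s>120)&(near(bx,by)<40),(bx,by))
    show("wedgetop",(h>100)&(h<125)&(s>120)&(near(bx,by)<40)&(Z>.048),(bx,by))
    bx,by=(325,197) if T else (328,285)
    show("kraft",(Z>.075)&(h<20)&(s>110)&(near(bx,by)<45),(bx,by))
    bx,by=(270,193) if T else (391,273)
    show("white",(Z>.1)&(s<50)&(near(bx,by)<45),(bx,by))
    bx,by=(293,168) if T else (382,326)
    show("bar",(Z>.03)&(Z<.042)&(s<60)&(near(bx,by)<45),(bx,by))
    bx,by=(371,158) if T else (290,358)
    show("blocktop",(Z>.05)&(Z<.065)&(near(bx,by)<25),(bx,by))
    bx,by=(380,260) if T else (247,270)
    show("spool",(Z>.025)&(Z<.04)&(near(bx,by)<25),(bx,by))
    bx,by=(286,252) if T else (347,235)
    show("glue",(Z>.05)&(near(bx,by)<45),(bx,by))
    bx,by=(310,178) if T else (350,330)
    show("board",(Z>.006)&(Z<.018)&(near(bx,by)<110),(340,160) if T else (320,340))
E
```

```text
top
pad 8761 rect (array([512.1, 364.5]), array([183., 281.]), 85.3) z [-2.  2.  7.] mean [508. 363.   2.]
trayrim 889 rect (array([ 489.8, -362. ]), array([161.8, 222.4]), 73.9) z [39. 44. 49.] mean [ 488. -365.   44.]
trayfloor 5641 rect (array([ 493.9, -366.9]), array([146.5, 205.1]), 74.3) z [ 1.  6. 14.] mean [ 494. -369.    6.]
wedge 402 rect (array([538.5, -69.4]), array([71.2, 40.2]), 84.6) z [22. 50. 56.] mean [533. -81.  46.]
wedgetop 244 rect (array([536.4, -85.3]), array([38.2, 39.9]), 88.2) z [48. 51. 56.] mean [537. -87.  51.]
kraft 1203 rect (array([544.9,  -1.9]), array([117.5,  41.1]), 85.2) z [ 80. 120. 133.] mean [541.  -4. 115.]
white 970 rect (array([555.6, 117.5]), array([108. ,  41.1]), 85.1) z [102. 124. 133.] mean [553. 115. 121.]
bar 701 rect (array([629.6,  72.1]), array([109.9,  36.8]), 86.6) z [31. 35. 40.] mean [629.  72.  35.]
blocktop 270 rect (array([ 646., -113.]), array([34.8, 40.7]), 87.9) z [51. 56. 61.] mean [ 646. -113.   56.]
spool 766 rect (array([ 412.6, -125.7]), array([69.7, 69.2]), 89.0) z [26. 29. 34.] mean [ 412. -126.   29.]
glue 558 re
[... 809 characters left out ...]
6]), 85.6) z [ 77. 114. 134.] mean [554.  -5. 111.]
white 1319 rect (array([556.6, 119.9]), array([106.8,  42.6]), 85.1) z [101. 122. 134.] mean [562. 115. 120.]
bar 1020 rect (array([630.9,  75.3]), array([109.3,  38.7]), 86.7) z [31. 37. 40.] mean [633.  74.  36.]
blocktop 452 rect (array([ 647. , -108.3]), array([35.9, 41.9]), 86.9) z [52. 57. 61.] mean [ 649. -109.   57.]
spool 808 rect (array([ 413.4, -121.3]), array([70.6, 72.7]), 28.2) z [27. 31. 34.] mean [ 414. -122.   31.]
glue 878 rect (array([434.4,  83.6]), array([55.8, 42.4]), 68.3) z [ 51.  89. 132.] mean [438.  81.  90.]
board 7953 rect (array([596.8,  25.4]), array([342.4, 184.6]), 85.6) z [ 9. 13. 17.] mean [613.  11.  13.]
```

```bash
cat > t.py <<'E'
import sys
from h import *
s=readout.get_state();M=R.from_quat(s["tcp_rot"]).as_matrix();p=s["eef_pos"]*1000
print("t %.1f pos"%s["time_s"],np.round(p,1),"a %.2f"%np.degrees(np.arctan2(M[1,1],M[0,1])),"tilt",np.round(np.degrees(M[:2,0]),2),"F",np.round(s["contact_force"],1),"gap mm %.1f"%(94*s["finger_gap"]))
if len(sys.argv)>4:
    x,y,z,a=map(float,sys.argv[1:5]);a=np.radians(a);T=np.array([[0,np.cos(a),np.sin(a)],[0,np.sin(a),-np.cos(a)],[-1,0,0]])
    print("shift cm",np.round(M.T@(np.array([x,y,z])-p)/10,2),"turn deg (tool)",np.round(np.degrees(R.from_matrix(M.T@T).as_rotvec()),2))
E
python3 -m crank '[[0,-2.47,3.26,0,0,0,-1],[0,-2.47,3.26,0,0,0,-1],[0,-2.47,3.26,0,0,0,-1],[0,-2.47,3.26,0,0,0,-1],[0,-2.47,3.26,0,0,0,-1],[0,-2.47,3.26,0,0,0,-1],[0,-2.47,3.26,0,0,0,-1],[0,-2.47,3.26,0,0,0,-1]]'
python3 -m crank '[[0,-2.47,3.26,0,0,0,-1],[0,-2.47,3.26,0,0,0,-1],[0,-2.47,3.26,0,0,0,-1],[0,-2.47,3.26,0,0,0,-1],[0,-2.47,3.26,0,0,0,-1],[0,-2.47,3.26,0,0,0,-1],[0,-2.47,3.26,0,0,0,-1],[0,-2.47,3.26,0,0,0,-1]]' >/dev/null
python3 -m crank '[[0,0,0,6.94,0,0,-1],[0,0,0,6.94,0,0,-1],[0,0,0,6.94,0,0,-1],[0,0,0,6.94,0,0,-1],[0,0,0,6.94,0,0,-1],[0,0,0,6.94,0,0,-1],[0,0,0,6.94,0,0,-1],[0,0,0,6.94,0,0,-1],[0,0,0,6.94,0,0,-1],[0,0,0,6.94,0,0,-1]]'
python3 -m crank '[[0,0,0,0,0,0,-1],[0,0,0,0,0,0,-1]]' >/dev/null
python3 t.py 538 -86 204 -5
```

```text
time_s: 0.77
eef_pos: [0.3874, 0.2036, 0.2052]
tcp_rot: [0.156, 0.69, -0.156, 0.69]
contact_force: [1.4, 0.7, -0.7]
finger_gap: 1.001
time_s: 2.27
eef_pos: [0.537, -0.0851, 0.2047]
tcp_rot: [-0.522, -0.477, 0.523, -0.476]
contact_force: [0.5, -0.8, 1.0]
finger_gap: 1.0
t 2.4 pos [537.1 -85.2 204.9] a -4.77 tilt [-0.05  0.02] F [-0.   0.1 -0.6] gap mm 93.9
shift cm [0.09 0.09 0.08] turn deg (tool) [ 0.23 -0.02  0.06]
```

```bash

python3 -m crank '[[3,0.09,0.08,0.23,0,0,-0.4],[3,0,0,0,0,0,-0.4],[3,0,0,0,0,0,-0.4],[3,0,0,0,0,0,-0.4],[2.5,0,0,0,0,0,-0.4],[2,0,0,0,0,0,-0.4],[1.6,0,0,0,0,0,-0.4],[0,0,0,0,0,0,-0.4],[0,0,0,0,0,0,-0.4],[0,0,0,0,0,0,-0.4]]' 15
python3 t.py 538 -86 24 -5
python3 -m crank '[[0,0,0,0,0,0,1],[0,0,0,0,0,0,1],[0,0,0,0,0,0,1],[0,0,0,0,0,0,1],[0,0,0,0,0,0,1],[0,0,0,0,0,0,1],[0,0,0,0,0,0,1],[0,0,0,0,0,0,1],[0,0,0,0,0,0,1],[0,0,0,0,0,0,1]]' 15 >/dev/null
python3 t.py
```

```text
time_s: 3.27
eef_pos: [0.539, -0.0863, 0.0256]
tcp_rot: [0.522, 0.477, -0.521, 0.478]
contact_force: [0.4, -0.2, 0.5]
finger_gap: 0.697
t 3.3 pos [539.  -86.3  25.6] a -5.11 tilt [ 0.1  -0.02] F [ 0.4 -0.2  0.5] gap mm 65.6
shift cm [ 0.16 -0.11 -0.02] turn deg (tool) [-0.11  0.01 -0.1 ]
t 4.1 pos [538.6 -86.2  25.2] a -5.17 tilt [ 0.05 -0.01] F [-0.7 -0.5  4.3] gap mm 40.2
```

```bash

python3 -m crank '[[0,0,0.7,0,0,0,1],[0,0,0.7,0,0,0,1],[0,0,0.7,0,0,0,1],[0,0,0.7,0,0,0,1],[0,0,0.7,0,0,0,1],[0,0,0.7,0,0,0,1],[0,0,0,0,0,0,1],[-1,0,0,0,0,0,1],[-2,0,0,0,0,0,1],[-2,0,0,0,0,0,1]]'
python3 -m crank '[[-2.5,0,0,0,0,0,1],[-2.5,0,0,0,0,0,1],[-2.5,0,0,0,0,0,1],[-2.5,0,0,0,0,0,1],[-2.5,0,0,0,0,0,1],[-2,0,0,0,0,0,1],[0,0,0,0,0,0,1]]'
python3 t.py 415 352 220 -5; python3 - <<'E'
from h import *
p,d=imaging.capture("scene");cv2.imwrite("pics/s1.png",p[150:400,200:520,::-1])
E
```

```text
time_s: 4.93
eef_pos: [0.5328, -0.1276, 0.0733]
tcp_rot: [-0.521, -0.478, 0.523, -0.476]
contact_force: [0.5, 0.5, -0.7]
finger_gap: 0.426
time_s: 5.52
eef_pos: [0.5362, -0.1287, 0.2246]
tcp_rot: [0.523, 0.474, -0.521, 0.48]
contact_force: [-0.0, -0.6, -0.9]
finger_gap: 0.429
t 5.5 pos [ 536.2 -128.7  224.6] a -5.17 tilt [ 0.46 -0.18] F [-0.  -0.6 -0.9] gap mm 40.3
shift cm [  0.21 -16.41 -46.78] turn deg (tool) [-0.17  0.14 -0.48]
```

View pics/s1.png

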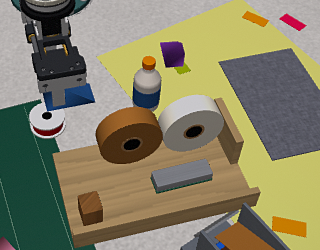

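The crop shows the gripper at (60,80) holding the wedge level at (72,96), and both rolls still standing at (128,133) and (190,124). On to the pad with the wedge.

```bash

python3 -m crank '[[0,-1.17,-3.34,0,0,0,1],[0,-1.17,-3.34,0,0,0,1],[0,-1.17,-3.34,0,0,0,1],[0,-1.17,-3.34,0,0,0,1],[0,-1.17,-3.34,0,0,0,1],[0,-1.17,-3.34,0,0,0,1],[0,-1.17,-3.34,0,0,0,1]]' >/dev/null
python3 -m crank '[[0,-1.17,-3.34,0,0,0,1],[0,-1.17,-3.34,0,0,0,1],[0,-1.17,-3.34,0,0,0,1],[0,-1.17,-3.34,0,0,0,1],[0,-1.17,-3.34,0,0,0,1],[0,-1.17,-3.34,0,0,0,1],[0,-1.17,-3.34,0,0,0,1],[0,0,0,0,0,0,1]]' >/dev/null
python3 -m crank '[[3,0,0,0,0,0,1],[3,0,0,0,0,0,1],[3,0,0,0,0,0,1],[3,0,0,0,0,0,1],[3,0,0,0,0,0,1],[2,0,0,0,0,0,1],[2,0,0,0,0,0,1],[0,0,0,0,0,0,1],[0,0,0,0,0,0,1]]' >/dev/null
python3 t.py 415 352 16.5 -5
```

```text
t 7.6 pos [411.6 350.7  26.7] a -5.19 tilt [-0.29 -0.22] F [ 0.5  0.3 -0.4] gap mm 39.8
shift cm [ 1.02  0.33 -0.17] turn deg (tool) [-0.19  0.24  0.27]
```

```bash

python3 -m crank '[[0.4,0,0,0,0,0,1],[0.4,0,0,0,0,0,1],[0.15,0,0,0,0,0,1],[0,0,0,0,0,0,1],[0,0,0,0,0,0,1]]' >/dev/null
python3 t.py 
python3 -m crank '[[0,0,0,0,0,0,-0.4],[0,0,0,0,0,0,-0.4],[0,0,0,0,0,0,-0.4],[0,0,0,0,0,0,-0.4]]' >/dev/null
python3 t.py
python3 -m crank '[[-2,0,0,0,0,0,-0.4],[-3,0,0,0,0,0,-0.4],[-3,0,0,0,0,0,-0.4],[-3,0,0,0,0,0,-0.4],[-3,0,0,0,0,0,-0.4],[-3,0,0,0,0,0,-0.4],[-3,0,0,0,0,0,-0.4],[0,0,0,0,0,0,-0.4]]' >/dev/null
python3 t.py 545.5 0 215 -5
```

```text
t 8.0 pos [413.8 352.8  20.7] a -5.17 tilt [0.06 0.04] F [-0.7 -0.6 -0.5] gap mm 39.7
t 8.3 pos [413.6 352.7  20.3] a -5.17 tilt [0.03 0.02] F [-0.1  0.6 -0.5] gap mm 63.7
t 9.0 pos [416.  354.4 228. ] a -5.17 tilt [0.65 0.45] F [0.9 0.  1. ] gap mm 65.7
shift cm [ 1.17 16.08 34.14] turn deg (tool) [-0.16 -0.51 -0.61]
```

```bash

python3 -m crank '[[0,1.34,2.845,0,0,0,-0.4],[0,1.34,2.845,0,0,0,-0.4],[0,1.34,2.845,0,0,0,-0.4],[0,1.34,2.845,0,0,0,-0.4],[0,1.34,2.845,0,0,0,-0.4],[0,1.34,2.845,0,0,0,-0.4]]' >/dev/null
python3 -m crank '[[0,1.34,2.845,0,0,0,-0.4],[0,1.34,2.845,0,0,0,-0.4],[0,1.34,2.845,0,0,0,-0.4],[0,1.34,2.845,0,0,0,-0.4],[0,1.34,2.845,0,0,0,-0.4],[0,1.34,2.845,0,0,0,-0.4]]' >/dev/null
python3 -m crank '[[0,0,0,0,0,0,-0.4],[0,0,0,0,0,0,-0.4],[0,0,0,0,0,0,-0.4],[0,0,0,0,0,0,-0.4],[0,0,0,0,0,0,-0.4]]' >/dev/null
python3 t.py 545.5 -0.5 60 -5
python3 - <<'E'
from h import *
for n in("top","scene"):
    p,W,H=cloud(n);cv2.imwrite(f"pics/{n}2.png",p[:,:,::-1])
    h,s,v=[H[...,i].astype(int) for i in range(3)];Z=W[...,2]
    m=blob((h>100)&(h<125)&(s>120)&(W[...,1]>.27)&(W[...,0]>.33)&(Z<.06)&(Z>.0));print(n,m.sum(),rect(W[m]),np.round(np.nanpercentile(W[m][:,2],[2,50,95])*1000))
    m=blob((h>100)&(h<125)&(s>120)&(W[...,1]>.27)&(W[...,0]>.33)&(Z<.06)&(Z>.037));print(n,m.sum(),rect(W[m]))
E
```

```text
t 10.4 pos [542.5  -0.7 220. ] a -5.06 tilt [0.01 0.02] F [-0.8  0.5  0.1] gap mm 65.6
shift cm [16.    0.3  -0.04] turn deg (tool) [-0.06 -0.02 -0.01]
top 620 (array([415.1, 369.7]), array([83. , 40.9]), 85.0) [ 7. 37. 45.]
top 318 (array([413.4, 352.1]), array([45.3, 40.4]), 85.0)
scene 732 (array([418. , 373.2]), array([82.4, 46.7]), 83.6) [ 6. 31. 45.]
scene 279 (array([415.7, 355.5]), array([44.8, 41.3]), 85.0)
```

Candidates for the kraft roll are the rack one (328,285), about 118 mm across and adjoining the white roll, the one on the table (137,190) and the dispenser roll (495,440), both larger. The crop confirmed the smaller rack roll, so I'm going down on it.

```bash

python3 -m crank '[[2.5,0.3,0,0,0,0,-0.4],[2.5,0,0,0,0,0,-0.4],[2.5,0,0,0,0,0,-0.4],[2.5,0,0,0,0,0,-0.4],[2.5,0,0,0,0,0,-0.4],[2,0,0,0,0,0,-0.4],[1.5,0,0,0,0,0,-0.4]]' >/dev/null
python3 -m crank '[[0,0,0,0,0,0,-0.4],[0,0,0,0,0,0,-0.4],[0,0,0,0,0,0,-0.4],[0,0,0,0,0,0,-0.4],[0,0,0,0,0,0,-0.4]]' >/dev/null
python3 t.py
python3 -m crank '[[0,0,0,0,0,0,0],[0,0,0,0,0,0,0.1],[0,0,0,0,0,0,0.15],[0,0,0,0,0,0,1],[0,0,0,0,0,0,1],[0,0,0,0,0,0,1],[0,0,0,0,0,0,1],[0,0,0,0,0,0,1]]' 30 >/dev/null
python3 t.py
```

```text
t 11.5 pos [546.9  -2.2  61.8] a -5.16 tilt [ 0.19 -0.02] F [-0.8 -0.4 -0.3] gap mm 65.8
t 12.2 pos [545.7  -2.2  60.1] a -5.17 tilt [-0.01  0.  ] F [-1.3 -0.   0.5] gap mm 39.8
```

```bash

python3 -m crank '[[-0.3,0,0.2,0,0,0,1],[-0.7,0,0.3,0,0,0,1],[-1.5,0,0.3,0,0,0,1],[-2,0,0,0,0,0,1],[-2,0,0,0,0,0,1],[-2,0,0,0,0,0,1],[-2,0,0,0,0,0,1],[-2,0,0,0,0,0,1],[-1.5,0,0,0,0,0,1],[0,0,0,0,0,0,1]]' >/dev/null
python3 -m crank '[[0,0,0,0,0,0,1],[0,0,0,0,0,0,1],[0,0,0,0,0,0,1]]' >/dev/null
python3 t.py 512 366 200 -5
python3 - <<'E'
from h import *
p,d=imaging.capture("scene");cv2.imwrite("pics/s3.png",p[130:400,200:520,::-1])
E
```

```text
t 13.2 pos [544.  -10.2 197.8] a -5.18 tilt [-0.22  0.03] F [ 0.8 -0.3 -3.9] gap mm 40.1
shift cm [ -0.19  -6.59 -37.17] turn deg (tool) [-0.18 -0.01  0.22]
```

View pics/s3.png

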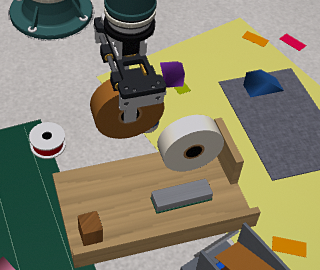

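The kraft roll hangs upright in the gripper at crop (125,105), the white one still stands at (190,143), and the wedge lies flat on the pad at (262,85).

```bash

python3 -m crank '[[0,-0.2,-1.2,0,0,0,1],[0,-0.47,-2.5,0,0,0,1],[0,-0.47,-2.8,0,0,0,1],[0,-0.47,-2.8,0,0,0,1],[0,-0.47,-2.8,0,0,0,1],[0,-0.47,-2.8,0,0,0,1],[0,-0.47,-2.8,0,0,0,1]]' >/dev/null
python3 -m crank '[[0,-0.47,-2.8,0,0,0,1],[0,-0.47,-2.8,0,0,0,1],[0,-0.47,-2.8,0,0,0,1],[0,-0.47,-2.8,0,0,0,1],[0,-0.47,-2.8,0,0,0,1],[0,-0.47,-2.8,0,0,0,1],[0,-0.47,-2.5,0,0,0,1],[0,-0.47,-1.2,0,0,0,1],[0,0,0,0,0,0,1]]' >/dev/null
python3 -m crank '[[2,0,0,0,0,0,1],[2,0,0,0,0,0,1],[2,0,0,0,0,0,1],[2,0,0,0,0,0,1],[2,0,0,0,0,0,1],[2,0,0,0,0,0,1],[1,0,0,0,0,0,1]]' >/dev/null
python3 -m crank '[[0,0,0,0,0,0,1],[0,0,0,0,0,0,1],[0,0,0,0,0,0,1],[0,0,0,0,0,0,1],[0,0,0,0,0,0,1],[0,0,0,0,0,0,1]]' >/dev/null
python3 t.py 512 366 51.5 -5
```

```text
t 15.7 pos [512.6 376.7  71.4] a -5.17 tilt [0.11 0.07] F [-0.4 -0.5 -2.9] gap mm 40.3
shift cm [1.99 0.03 1.08] turn deg (tool) [-0.17 -0.08 -0.11]
```

```bash

python3 -m crank '[[0.5,0,0.3,0,0,0,1],[0.5,0,0.3,0,0,0,1],[0.5,0,0.2,0,0,0,1],[0.3,0,0,0,0,0,1],[0,0,0,0,0,0,1],[0,0,0,0,0,0,1],[0,0,0,0,0,0,1],[0,0,0,0,0,0,1],[0,0,0,0,0,0,1],[0,0,0,0,0,0,1]]' >/dev/null
python3 t.py
```

```text
t 16.6 pos [511.3 368.5  52. ] a -5.17 tilt [0.   0.01] F [ 0.4 -0.  -4.5] gap mm 39.7
```

```bash

python3 -m crank '[[0.06,0,0,0,0,0,1],[0,0,0,0,0,0,1],[0,0,0,0,0,0,1],[0,0,0,0,0,0,0.1],[0,0,0,0,0,0,0],[0,0,0,0,0,0,-0.2],[0,0,0,0,0,0,-0.35],[0,0,0,0,0,0,-0.35],[0,0,0,0,0,0,-0.35],[0,0,0,0,0,0,-0.35]]' >/dev/null
python3 t.py
python3 -m crank '[[-0.5,0,0,0,0,0,-0.35],[-1,0,0,0,0,0,-0.35],[-2,0,0,0,0,0,-0.35],[-2.5,0,0,0,0,0,-0.35],[-2.5,0,0,0,0,0,-0.35],[-2.5,0,0,0,0,0,-0.35],[-2.5,0,0,0,0,0,-0.35],[-2,0,0,0,0,0,-0.35],[0,0,0,0,0,0,-0.35]]' >/dev/null
python3 t.py 556 118.5 200 -5; python3 - <<'E'
from h import *
p,d=imaging.capture("scene");cv2.imwrite("pics/s4.png",p[130:400,280:600,::-1])
E
```

```text
t 17.4 pos [511.4 368.4  51.6] a -5.17 tilt [0.02 0.01] F [-0.5 -0.4  0.3] gap mm 63.9
t 18.1 pos [513.4 369.7 213.9] a -5.17 tilt [0.59 0.36] F [-0.6 -0.5  0.6] gap mm 63.1
shift cm [ 1.28  6.49 24.65] turn deg (tool) [-0.17 -0.41 -0.56]
```

View pics/s4.png

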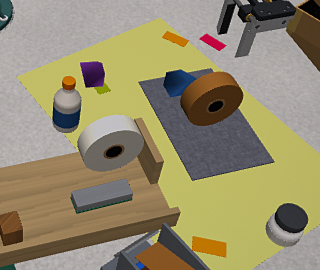

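The kraft roll stands on the pad at crop (212,98) with the wedge at (178,83) behind it, and the white roll is untouched at (110,143). Now the white roll.

```bash

python3 -m crank '[[0,0.72,2.74,0,0,0,-0.35],[0,0.72,2.74,0,0,0,-0.35],[0,0.72,2.74,0,0,0,-0.35],[0,0.72,2.74,0,0,0,-0.35],[0,0.72,2.74,0,0,0,-0.35],[0,0.72,2.74,0,0,0,-0.35],[0,0.72,2.74,0,0,0,-0.35],[0,0.72,2.74,0,0,0,-0.35],[0,0.72,2.74,0,0,0,-0.35]]' >/dev/null
python3 -m crank '[[1,0,0,0,0,0,-0.35],[0,0,0,0,0,0,-0.35],[0,0,0,0,0,0,-0.35],[0,0,0,0,0,0,-0.35],[0,0,0,0,0,0,-0.35],[0,0,0,0,0,0,-0.35]]' >/dev/null
python3 t.py 556 118.5 60 -5
```

```text
t 19.4 pos [553.5 118.1 196.6] a -5.07 tilt [0.02 0.02] F [0.3 0.7 0.2] gap mm 63.4
shift cm [13.66  0.24 -0.06] turn deg (tool) [-0.07 -0.02 -0.02]
```

```bash

python3 -m crank '[[2,0.24,-0.06,0,0,0,-0.35],[2.5,0,0,0,0,0,-0.35],[2.5,0,0,0,0,0,-0.35],[2.5,0,0,0,0,0,-0.35],[2,0,0,0,0,0,-0.35],[1.5,0,0,0,0,0,-0.35],[0.66,0,0,0,0,0,-0.35]]' >/dev/null
python3 -m crank '[[0,0,0,0,0,0,-0.35],[0,0,0,0,0,0,-0.35],[0,0,0,0,0,0,-0.35],[0,0,0,0,0,0,-0.35],[0,0,0,0,0,0,-0.35]]' >/dev/null
python3 -m crank '[[0,0,0,0,0,0,0],[0,0,0,0,0,0,0.1],[0,0,0,0,0,0,0.15],[0,0,0,0,0,0,1],[0,0,0,0,0,0,1],[0,0,0,0,0,0,1],[0,0,0,0,0,0,1],[0,0,0,0,0,0,1]]' 30 >/dev/null
python3 t.py
python3 -m crank '[[-0.3,0,0.2,0,0,0,1],[-0.7,0,0.3,0,0,0,1],[-1.5,0,0.3,0,0,0,1],[-2,0,0,0,0,0,1],[-2,0,0,0,0,0,1],[-2,0,0,0,0,0,1],[-2,0,0,0,0,0,1],[-2,0,0,0,0,0,1],[-1.5,0,0,0,0,0,1],[0,0,0,0,0,0,1]]' >/dev/null
python3 -m crank '[[0,0,0,0,0,0,1],[0,0,0,0,0,0,1],[0,0,0,0,0,0,1]]' >/dev/null
python3 t.py 607 360 200 -5
```

```text
t 21.1 pos [556.  117.3  59.9] a -5.17 tilt [0. 0.] F [-0.7  0.4  0.3] gap mm 39.7
t 22.2 pos [554.3 109.2 197.6] a -5.18 tilt [-0.21 -0.02] F [ 0.2  0.2 -4.1] gap mm 40.0
shift cm [ -0.26   2.98 -25.46] turn deg (tool) [-0.18  0.04  0.21]
```

```bash

python3 -m crank '[[0,0.2,-1.2,0,0,0,1],[0,0.28,-2.2,0,0,0,1],[0,0.28,-2.5,0,0,0,1],[0,0.28,-2.5,0,0,0,1],[0,0.28,-2.5,0,0,0,1],[0,0.28,-2.5,0,0,0,1]]' >/dev/null
python3 -m crank '[[0,0.28,-2.5,0,0,0,1],[0,0.28,-2.5,0,0,0,1],[0,0.28,-2.5,0,0,0,1],[0,0.28,-2.2,0,0,0,1],[0,0.28,-1.2,0,0,0,1],[0,0,0,0,0,0,1],[0,0,0,0,0,0,1],[0,0,0,0,0,0,1]]' >/dev/null
python3 -m crank '[[2,0,0,0,0,0,1],[2,0,0,0,0,0,1],[2,0,0,0,0,0,1],[2,0,0,0,0,0,1],[2,0,0,0,0,0,1],[2,0,0,0,0,0,1],[1,0,0,0,0,0,1]]' >/dev/null
python3 -m crank '[[0,0,0,0,0,0,1],[0,0,0,0,0,0,1],[0,0,0,0,0,0,1],[0,0,0,0,0,0,1],[0,0,0,0,0,0,1],[0,0,0,0,0,0,1]]' >/dev/null
python3 t.py 607 360 51.3 -5
```

```text
t 24.4 pos [607.7 349.   71.3] a -5.17 tilt [0.13 0.06] F [ 0.3  0.1 -4.2] gap mm 39.8
shift cm [ 2.   -0.18 -1.09] turn deg (tool) [-0.17 -0.07 -0.12]
```

```bash

python3 -m crank '[[0.5,-0.1,-0.3,0,0,0,1],[0.5,0,-0.3,0,0,0,1],[0.5,0,-0.2,0,0,0,1],[0.35,0,0,0,0,0,1],[0,0,0,0,0,0,1],[0,0,0,0,0,0,1],[0,0,0,0,0,0,1],[0,0,0,0,0,0,1],[0,0,0,0,0,0,1],[0,0,0,0,0,0,1]]' >/dev/null
python3 t.py 607 357 51.2 -5
```

```text
t 25.3 pos [606.8 356.5  51. ] a -5.19 tilt [-0.02 -0.02] F [-0.3 -0.2 -3.7] gap mm 39.9
shift cm [-0.02  0.02 -0.06] turn deg (tool) [-0.19  0.02  0.01]
```

```bash

python3 -m crank '[[0.04,0,0,0,0,0,1],[0,0,0,0,0,0,1],[0,0,0,0,0,0,1],[0,0,0,0,0,0,0.1],[0,0,0,0,0,0,0],[0,0,0,0,0,0,-0.2],[0,0,0,0,0,0,-0.35],[0,0,0,0,0,0,-0.35],[0,0,0,0,0,0,-0.35],[0,0,0,0,0,0,-0.35]]' >/dev/null
python3 t.py
python3 -m crank '[[-0.5,0,0,0,0,0,-0.35],[-1,0,0,0,0,0,-0.35],[-2,0,0,0,0,0,-0.35],[-2.5,0,0,0,0,0,-0.35],[-2.5,0,0,0,0,0,-0.35],[-2.5,0,0,0,0,0,-0.35],[-2.5,0,0,0,0,0,-0.35],[-1,0,0,0,0,0,-0.35],[0,0,0,0,0,0,-0.35]]' >/dev/null
python3 -m crank '[[0,0,0,0,0,0,-0.35],[0,0,0,0,0,0,-0.35],[0,0,0,0,0,0,-0.35],[0,0,0,0,0,0,-0.35]]' >/dev/null
python3 t.py 630.3 73.7 190 -3.4; python3 - <<'E'
from h import *
for n in("top","scene"):
    p,W,H=cloud(n);cv2.imwrite(f"pics/{n}5.png",p[:,:,::-1])
    h,s,v=[H[...,i].astype(int) for i in range(3)];Z=W[...,2];X=W[...,0];Y=W[...,1]
    m=blob((Z>.031)&(Z<.042)&(s<60)&(abs(X-.63)<.05)&(abs(Y-.073)<.09));print(n,m.sum(),"bar",rect(W[m]))
    m=blob((Z>.1)&(Y>.25)&(Y<.47)&(s<60)&(X>.57)&(X<.65)&(Z<.135));print("white",rect(W[m]))
    m=blob((Z>.1)&(Y>.25)&(Y<.47)&(s>100)&(X>.47)&(X<.55)&(Z<.135));print("kraft",rect(W[m]))
E
```

```text
t 26.1 pos [606.9 356.8  51. ] a -5.17 tilt [0.01 0.01] F [-0.3 -0.3  0.5] gap mm 63.2
t 27.2 pos [606.  356.3 193.4] a -5.18 tilt [-0.21 -0.1 ] F [ 0.8  0.1 -0.9] gap mm 63.6
shift cm [ 0.38  4.97 27.93] turn deg (tool) [-1.78  0.12  0.2 ]
top 688 bar (array([629. ,  71.9]), array([109.7,  37.2]), 86.4)
white (array([606.1, 340.3]), array([64.3, 42.8]), 85.3)
kraft (array([508.2, 334.5]), array([27.5, 40.9]), 85.9)
scene 998 bar (array([631.2,  75.8]), array([110.2,  38.1]), 85.9)
white (array([607.5, 360. ]), array([96.4, 43.2]), 85.3)
kraft (array([512.2, 369.3]), array([93.6, 44.6]), 87.9)
```

View pics/scene5.png

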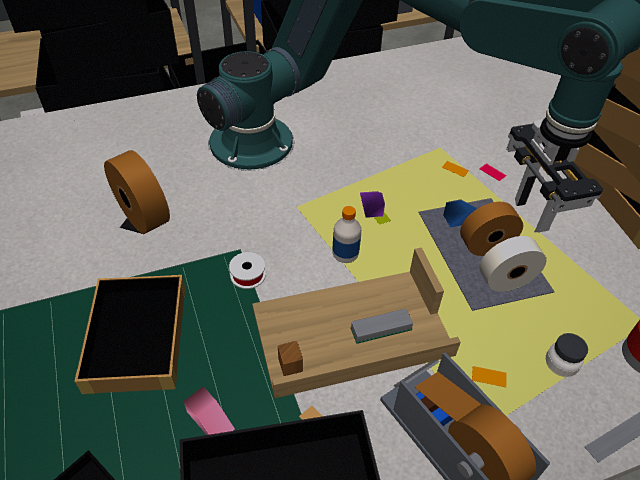

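Scene: wedge, kraft and white roll stand on the pad at (460,213), (492,228) and (514,263). The bar lies free in the rack at (382,326), and the tray is at (130,330). Now the bar.

```bash

python3 -m crank '[[0,0.452,2.54,0,0,0,-0.35],[0,0.452,2.54,0,0,0,-0.35],[0,0.452,2.54,0,0,0,-0.35],[0,0.452,2.54,0,0,0,-0.35],[0,0.452,2.54,0,0,0,-0.35],[0,0.452,2.54,0,0,0,-0.35]]' >/dev/null
python3 -m crank '[[0,0.452,2.54,0,0,0,-0.35],[0,0.452,2.54,0,0,0,-0.35],[0,0.452,2.54,0,0,0,-0.35],[0,0.452,2.54,0,0,0,-0.35],[0,0.452,2.54,0,0,0,-0.35],[0,0,0,-1.2,0,0,-0.35]]' >/dev/null
python3 -m crank '[[2.5,0,0,0,0,0,-0.35],[2.5,0,0,0,0,0,-0.35],[2.5,0,0,0,0,0,-0.35],[2.5,0,0,0,0,0,-0.35],[0,0,0,0,0,0,-0.35],[0,0,0,0,0,0,-0.35],[0,0,0,0,0,0,-0.35],[0,0,0,0,0,0,-0.35],[0,0,0,0,0,0,-0.35]]' >/dev/null
python3 t.py 630.1 73.9 16 -3.9
```

```text
t 29.0 pos [632.6  74.2  98.5] a -3.96 tilt [0.25 0.01] F [-0.   0.1  0.7] gap mm 63.3
shift cm [ 8.25 -0.28  0.05] turn deg (tool) [-0.06 -0.03 -0.25]
```

```bash

python3 -m crank '[[2.5,-0.1,0,0,0,0,-0.35],[2.5,0,0,0,0,0,-0.35],[2,0,0,0,0,0,-0.35],[1,0,0,0,0,0,-0.35],[0,0,0,0,0,0,-0.35],[0,0,0,0,0,0,-0.35],[0,0,0,0,0,0,-0.35],[0,0,0,0,0,0,-0.35]]' >/dev/null
python3 t.py 630.1 73.9 16 -3.9
```

```text
t 29.7 pos [631.7  74.1  18.3] a -3.97 tilt [0.23 0.01] F [0.8 0.  0.2] gap mm 63.3
shift cm [ 0.22 -0.16  0.03] turn deg (tool) [-0.07 -0.03 -0.23]
```

```bash

python3 -m crank '[[0.2,-0.1,0,0,0,0,-0.35],[0,0,0,0,0,0,-0.35],[0,0,0,0,0,0,0],[0,0,0,0,0,0,0.15],[0,0,0,0,0,0,0.25],[0,0,0,0,0,0,1],[0,0,0,0,0,0,1],[0,0,0,0,0,0,1],[0,0,0,0,0,0,1],[0,0,0,0,0,0,1]]' 55 >/dev/null
python3 t.py
python3 -m crank '[[-0.3,0,0,0,0,0,1],[-0.7,0,0,0,0,0,1],[-1.5,0,0,0,0,0,1],[-2,0,0,0,0,0,1],[-2,0,0,0,0,0,1],[-2,0,0,0,0,0,1],[-2,0,0,0,0,0,1],[-1.5,0,0,0,0,0,1],[0,0,0,0,0,0,1],[0,0,0,0,0,0,1]]' >/dev/null
python3 -m crank '[[0,0,0,0,0,0,1],[0,0,0,0,0,0,1],[0,0,0,0,0,0,1],[0,0,0,0,0,0,1]]' >/dev/null
python3 t.py 491.7 -362 140 -3.9;python3 - <<'E'
from h import *
p,d=imaging.capture("scene");cv2.imwrite("pics/s6.png",p[130:400,200:520,::-1])
for n in("top","scene"):
    z=np.load(f"pics/{n}0.npz");p,W,H=cloud(n,(z["p"],z["d"]));Z=W[...,2];X=W[...,0];Y=W[...,1]
    q=W[(Z>.040)&(Z<.05)&(X>.36)&(X<.62)&(Y<-.25)&(Y>-.48)];print(n,rect(q))
    m=(H[...,2]<60)&(Z<.012)&(X>.36)&(X<.62)&(Y<-.25)&(Y>-.48)
E
```

```text
t 30.5 pos [629.6  74.1  13.9] a -3.98 tilt [ 0.06 -0.  ] F [ 2.2  0.2 -1. ] gap mm 35.7
t 31.7 pos [628.3  74.1 132.2] a -3.97 tilt [-0.17  0.  ] F [-0.2  0.2 -7.1] gap mm 35.5
shift cm [ -0.74 -10.61  44.45] turn deg (tool) [-0.07  0.01  0.17]
top (array([ 489.8, -362. ]), array([161.7, 222.4]), 73.9)
scene (array([ 489.7, -357. ]), array([162.5, 225.6]), 74.1)
```

View pics/s6.png

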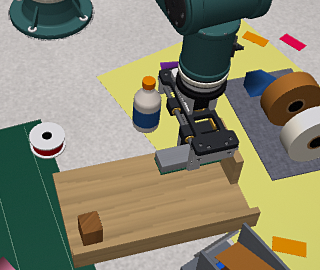

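Bar held level in the gripper at crop (180,158). Carrying it over the tray and turning it.

```bash

python3 -m crank '[[0,-0.3,1.4,0,0,0,1],[0,-0.67,2.5,0,0,0,1],[0,-0.67,2.8,0,0,0,1],[0,-0.67,2.8,0,0,0,1],[0,-0.67,2.8,0,0,0,1],[0,-0.67,2.8,0,0,0,1],[0,-0.67,2.8,0,0,0,1],[0,-0.67,2.8,0,0,0,1]]' >/dev/null
python3 -m crank '[[0,-0.67,2.8,0,0,0,1],[0,-0.67,2.8,0,0,0,1],[0,-0.67,2.8,0,0,0,1],[0,-0.67,2.8,0,0,0,1],[0,-0.67,2.8,0,0,0,1],[0,-0.67,2.8,0,0,0,1],[0,-0.67,2.8,0,0,0,1],[0,-0.67,2.5,0,0,0,1],[0,-0.67,1.4,0,0,0,1]]' >/dev/null
python3 -m crank '[[0,0,0,-3,0,0,1],[0,0,0,-6,0,0,1],[0,0,0,-6,0,0,1],[0,0,0,-6,0,0,1],[0,0,0,-6,0,0,1],[0,0,0,-6,0,0,1],[0,0,0,-6,0,0,1]]' >/dev/null
python3 -m crank '[[0,0,0,-6,0,0,1],[0,0,0,-6,0,0,1],[0,0,0,-6,0,0,1],[0,0,0,-6,0,0,1],[0,0,0,-6,0,0,1],[0,0,0,-6,0,0,1],[0,0,0,-3,0,0,1]]' >/dev/null
python3 -m crank '[[0,0,0,0,0,0,1],[0,0,0,0,0,0,1],[0,0,0,0,0,0,1],[0,0,0,0,0,0,1],[0,0,0,0,0,0,1],[0,0,0,0,0,0,1]]' >/dev/null
python3 t.py 490 -359.5 50 74;python3 - <<'E'
from h import *
for n in("top","scene"):
    p,W,H=cloud(n);cv2.imwrite(f"pics/{n}7.png",p[:,:,::-1])
E
python3 - <<'E'
import cv2,numpy as np
a=cv2.imread("pics/top7.png")[130:310,380:580];b=cv2.imread("pics/scene7.png")[220:420,30:252]
cv2.imwrite("pics/c7.png",np.hstack([cv2.resize(a,(400,360)),cv2.resize(b,(400,360))]))
E
```

```text
t 34.8 pos [ 488.6 -359.2  133.8] a 74.01 tilt [-0.    0.01] F [-0.3  0.2 -6.5] gap mm 35.8
shift cm [8.38 0.01 0.15] turn deg (tool) [ 0.01 -0.   -0.  ]
```

View pics/c7.png

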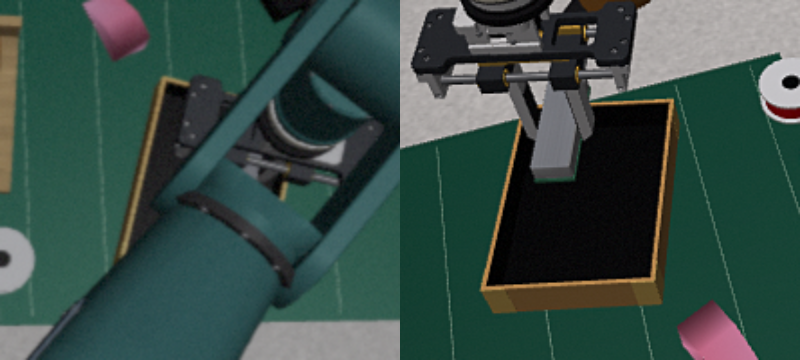

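The bar hangs over the tray and parallel to its long walls (right half, bar at (555,155)). Lowering it.

```bash

python3 -m crank '[[1,0,0.1,0,0,0,1],[2,0,0,0,0,0,1],[2,0,0,0,0,0,1],[2,0,0,0,0,0,1],[2,0,0,0,0,0,1],[1.5,0,0,0,0,0,1],[0.5,0,0,0,0,0,1]]' >/dev/null
python3 -m crank '[[0,0,0,0,0,0,1],[0,0,0,0,0,0,1],[0,0,0,0,0,0,1],[0,0,0,0,0,0,1],[0,0,0,0,0,0,1],[0,0,0,0,0,0,1],[0,0,0,0,0,0,1]]' >/dev/null
python3 t.py 490 -359.5 8.3 74
```

```text
t 36.1 pos [ 489.8 -359.7   24.5] a 74.03 tilt [ 0.05 -0.04] F [ 0.   0.2 -7.5] gap mm 35.5
shift cm [1.62 0.02 0.01] turn deg (tool) [0.03 0.06 0.02]
```

```bash

python3 -m crank '[[0.4,0,0,0,0,0,1],[0.4,0,0,0,0,0,1],[0.4,0,0,0,0,0,1],[0.3,0,0,0,0,0,1],[0.1,0,0,0,0,0,1],[0,0,0,0,0,0,1],[0,0,0,0,0,0,1],[0,0,0,0,0,0,1],[0,0,0,0,0,0,1]]' >/dev/null
python3 t.py
python3 -m crank '[[0,0,0,0,0,0,1],[0,0,0,0,0,0,0.2],[0,0,0,0,0,0,0],[0,0,0,0,0,0,-0.35],[0,0,0,0,0,0,-0.35],[0,0,0,0,0,0,-0.35],[0,0,0,0,0,0,-0.35],[0,0,0,0,0,0,-0.35]]' >/dev/null
python3 t.py
```

```text
t 36.9 pos [ 489.5 -359.3    7.9] a 74.03 tilt [-0.01  0.02] F [-0.9  1.2 -4.5] gap mm 35.7
t 37.5 pos [ 489.7 -359.6    8.1] a 74.03 tilt [ 0.03 -0.02] F [ 0.4 -0.1  0.2] gap mm 63.7
```

```bash

python3 -m crank '[[-0.5,0,0,0,0,0,-0.35],[-1,0,0,0,0,0,-0.35],[-2.5,0,0,0,0,0,-0.35],[-3,0,0,0,0,0,-0.35],[-3,0,0,0,0,0,-0.35],[-3,0,0,0,0,0,-0.35],[-3,0,0,0,0,0,-0.35],[-3,0,0,0,0,0,-0.35]]' >/dev/null
python3 -m crank '[[0,0,0,6.6,0,0,-0.35],[0,0,0,6.6,0,0,-0.35],[0,0,0,6.6,0,0,-0.35],[0,0,0,6.6,0,0,-0.35],[0,0,0,6.6,0,0,-0.35],[0,0,0,6.6,0,0,-0.35]]' >/dev/null
python3 -m crank '[[0,0,0,6.6,0,0,-0.35],[0,0,0,6.6,0,0,-0.35],[0,0,0,6.6,0,0,-0.35],[0,0,0,6.6,0,0,-0.35],[0,0,0,6.6,0,0,-0.35],[0,0,0,6.6,0,0,-0.35],[0,0,0,0,0,0,-0.35],[0,0,0,0,0,0,-0.35]]' >/dev/null
python3 t.py 606.9 356.8 195 -5.17
```

```text
t 39.4 pos [ 489.6 -359.5  198.8] a -5.00 tilt [ 0.05 -0.04] F [ 0.2  0.6 -0.3] gap mm 63.6
shift cm [  0.34   5.43 -72.38] turn deg (tool) [ 0.17  0.04 -0.05]
```

```bash

python3 -m crank '[[0,0.302,-4.02,0,0,0,-0.35],[0,0.302,-4.02,0,0,0,-0.35],[0,0.302,-4.02,0,0,0,-0.35],[0,0.302,-4.02,0,0,0,-0.35],[0,0.302,-4.02,0,0,0,-0.35],[0,0.302,-4.02,0,0,0,-0.35],[0,0.302,-4.02,0,0,0,-0.35],[0,0.302,-4.02,0,0,0,-0.35],[0,0.302,-4.02,0,0,0,-0.35]]' >/dev/null
python3 -m crank '[[0,0.302,-4.02,0,0,0,-0.35],[0,0.302,-4.02,0,0,0,-0.35],[0,0.302,-4.02,0,0,0,-0.35],[0,0.302,-4.02,0,0,0,-0.35],[0,0.302,-4.02,0,0,0,-0.35],[0,0.302,-4.02,0,0,0,-0.35],[0,0.302,-4.02,0,0,0,-0.35],[0,0.302,-4.02,0,0,0,-0.35],[0,0.302,-4.02,0,0,0,-0.35]]' >/dev/null
python3 -m crank '[[0,0,0,0,0,0,-0.35],[0,0,0,0,0,0,-0.35],[0,0,0,0,0,0,-0.35],[0,0,0,0,0,0,-0.35],[0,0,0,0,0,0,-0.35]]' >/dev/null
python3 t.py 606.9 356.8 51 -5.17
cat > chk.py <<'E'
from h import *
import sys
for n in("top","scene"):
    p,W,H=cloud(n);cv2.imwrite(f"pics/{n}{sys.argv[1]}.png",p[:,:,::-1])
    h,s,v=[H[...,i].astype(int) for i in range(3)];Z=W[...,2];X=W[...,0];Y=W[...,1]
    A=(X>.36)&(X<.62)&(Y<-.24)&(Y>-.48)
    print(n,"tray",rect(W[A&(Z>.040)&(Z<.05)]))
    m=blob(A&(v>60)&(Z>.022)&(Z<.038)&(s<60));print("bar",m.sum(),rect(W[m]),np.round(np.nanmedian(W[m][:,2])*1000))
E
python3 chk.py 8
```

```text
t 41.3 pos [609.3 354.7 199. ] a -5.25 tilt [0.07 0.02] F [ 0.2  0.3 -0.3] gap mm 63.6
shift cm [14.8  -0.27 -0.18] turn deg (tool) [-0.08 -0.02 -0.07]
top tray (array([ 490. , -361.8]), array([162.1, 222.7]), 74.1)
bar 779 (array([ 488.1, -361.2]), array([ 36.9, 111.2]), 74.1) 29.0
scene tray (array([ 490.9, -357.6]), array([162. , 225.8]), 74.0)
bar 1005 (array([ 489.6, -357.4]), array([ 36.1, 111.8]), 73.9) 30.0
```

The bar is within about 2 mm and 0.2° of the tray's middle. Next: fetch the white roll.

```bash

python3 -m crank '[[2,-0.27,-0.18,0,0,0,-0.35],[2.5,0,0,0,0,0,-0.35],[2.5,0,0,0,0,0,-0.35],[2.5,0,0,0,0,0,-0.35],[2.5,0,0,0,0,0,-0.35],[1.5,0,0,0,0,0,-0.35],[1.2,0,0,0,0,0,-0.35],[0,0,0,0,0,0,-0.35]]' >/dev/null
python3 -m crank '[[0,0,0,0,0,0,-0.35],[0,0,0,0,0,0,-0.35],[0,0,0,0,0,0,-0.35],[0,0,0,0,0,0,-0.35],[0,0,0,0,0,0,-0.35],[0,0,0,0,0,0,-0.35]]' >/dev/null
python3 t.py 606.9 356.8 51 -5.17
```

```text
t 42.5 pos [606.7 358.6  51.7] a -5.17 tilt [0.07 0.04] F [-0.6 -1.1 -0.6] gap mm 63.5
shift cm [0.07 0.03 0.17] turn deg (tool) [ 0.   -0.04 -0.07]
```

```bash

python3 -m crank '[[0.05,0,0.17,0,0,0,-0.35],[0,0,0,0,0,0,-0.35],[0,0,0,0,0,0,-0.35],[0,0,0,0,0,0,-0.35]]' >/dev/null
python3 t.py
python3 -m crank '[[0,0,0,0,0,0,0],[0,0,0,0,0,0,0.1],[0,0,0,0,0,0,0.15],[0,0,0,0,0,0,1],[0,0,0,0,0,0,1],[0,0,0,0,0,0,1],[0,0,0,0,0,0,1],[0,0,0,0,0,0,1]]' 30 >/dev/null
python3 t.py
python3 -m crank '[[-0.3,0,0,0,0,0,1],[-0.7,0,0,0,0,0,1],[-1.5,0,0,0,0,0,1],[-2,0,0,0,0,0,1],[-2,0,0,0,0,0,1],[-2,0,0,0,0,0,1],[-2,0,0,0,0,0,1],[-2,0,0,0,0,0,1],[-2,0,0,0,0,0,1],[0,0,0,0,0,0,1]]' >/dev/null
python3 -m crank '[[0,0,0,0,0,0,1],[0,0,0,0,0,0,1],[0,0,0,0,0,0,1]]' >/dev/null
python3 t.py 555.7 114 200 -5.17
```

```text
t 42.9 pos [606.2 356.6  50.3] a -5.17 tilt [-0.01 -0.  ] F [-0.2 -0.6 -1. ] gap mm 63.6
t 43.5 pos [606.4 356.7  50.4] a -5.17 tilt [0.02 0.01] F [0.7 0.2 0.3] gap mm 39.9
t 44.6 pos [605.3 356.2 192.5] a -5.17 tilt [-0.24 -0.11] F [-0.7 -0.8 -3.3] gap mm 39.8
shift cm [-0.68 -2.76 24.57] turn deg (tool) [0.   0.14 0.23]
```

```bash

python3 -m crank '[[0,-0.15,1.2,0,0,0,1],[0,-0.26,2.2,0,0,0,1],[0,-0.26,2.4,0,0,0,1],[0,-0.26,2.4,0,0,0,1],[0,-0.26,2.4,0,0,0,1],[0,-0.26,2.4,0,0,0,1]]' >/dev/null
python3 -m crank '[[0,-0.26,2.4,0,0,0,1],[0,-0.26,2.4,0,0,0,1],[0,-0.26,2.4,0,0,0,1],[0,-0.26,2.4,0,0,0,1],[0,-0.2,1.97,0,0,0,1],[0,0,0,0,0,0,1],[0,0,0,0,0,0,1],[0,0,0,0,0,0,1]]' >/dev/null
python3 -m crank '[[2,0,0,0,0,0,1],[2,0,0,0,0,0,1],[2,0,0,0,0,0,1],[2,0,0,0,0,0,1],[2,0,0,0,0,0,1],[1,0,0,0,0,0,1],[0.5,0,0,0,0,0,1]]' >/dev/null
python3 -m crank '[[0,0,0,0,0,0,1],[0,0,0,0,0,0,1],[0,0,0,0,0,0,1],[0,0,0,0,0,0,1],[0,0,0,0,0,0,1],[0,0,0,0,0,0,1]]' >/dev/null
python3 t.py 555.8 116.7 59.9 -5.17
```

```text
t 46.9 pos [557.8 114.4  81.3] a -5.18 tilt [0.1  0.01] F [-0.2  0.2 -3.3] gap mm 39.7
shift cm [ 2.14 -0.23 -0.21] turn deg (tool) [-0.01 -0.02 -0.09]
```

```bash

python3 -m crank '[[0.5,-0.15,-0.1,0,0,0,1],[0.5,0,-0.1,0,0,0,1],[0.5,0,0,0,0,0,1],[0.4,0,0,0,0,0,1],[0.1,0,0,0,0,0,1],[0,0,0,0,0,0,1],[0,0,0,0,0,0,1],[0,0,0,0,0,0,1],[0,0,0,0,0,0,1],[0,0,0,0,0,0,1]]' >/dev/null
python3 t.py 555.8 117 59.5 -5.17
```

```text
t 47.7 pos [556.1 116.5  60.5] a -5.17 tilt [0.02 0.01] F [ 0.2  0.8 -3.1] gap mm 39.7
shift cm [ 0.1  -0.04 -0.05] turn deg (tool) [-0.   -0.01 -0.02]
```

```bash

python3 -m crank '[[0.08,0,-0.05,0,0,0,1],[0,0,0,0,0,0,1],[0,0,0,0,0,0,1],[0,0,0,0,0,0,1]]' >/dev/null
python3 t.py
python3 -m crank '[[0,0,0,0,0,0,0.1],[0,0,0,0,0,0,0],[0,0,0,0,0,0,-0.2],[0,0,0,0,0,0,-0.35],[0,0,0,0,0,0,-0.35],[0,0,0,0,0,0,-0.35],[0,0,0,0,0,0,-0.35]]' >/dev/null
python3 t.py
python3 -m crank '[[-0.5,0,0,0,0,0,-0.35],[-1,0,0,0,0,0,-0.35],[-2,0,0,0,0,0,-0.35],[-2.5,0,0,0,0,0,-0.35],[-2.5,0,0,0,0,0,-0.35],[-2.5,0,0,0,0,0,-0.35],[-2.5,0,0,0,0,0,-0.35],[-1,0,0,0,0,0,-0.35],[0,0,0,0,0,0,-0.35]]' >/dev/null
python3 -m crank '[[0,0,0,0,0,0,-0.35],[0,0,0,0,0,0,-0.35],[0,0,0,0,0,0,-0.35]]' >/dev/null
python3 t.py 511.4 368.4 200 -5.17
```

```text
t 48.0 pos [556.  117.   59.6] a -5.17 tilt [-0.  0.] F [-0.5 -0.3 -3.9] gap mm 39.9
t 48.6 pos [556.1 117.   59.7] a -5.17 tilt [0.02 0.  ] F [-0.  -0.8  0.6] gap mm 63.5
t 49.6 pos [555.  116.9 202.2] a -5.17 tilt [-0.24 -0.02] F [-0.3  0.4  0.2] gap mm 63.8
shift cm [  0.23  -6.61 -24.66] turn deg (tool) [-0.    0.04  0.24]
```

```bash

python3 -m crank '[[0,-0.66,-2.46,0,0,0,-0.35],[0,-0.66,-2.46,0,0,0,-0.35],[0,-0.66,-2.46,0,0,0,-0.35],[0,-0.66,-2.46,0,0,0,-0.35],[0,-0.66,-2.46,0,0,0,-0.35],[0,-0.66,-2.46,0,0,0,-0.35],[0,-0.66,-2.46,0,0,0,-0.35],[0,-0.66,-2.46,0,0,0,-0.35],[0,-0.66,-2.46,0,0,0,-0.35],[0,-0.66,-2.46,0,0,0,-0.35]]' >/dev/null
python3 -m crank '[[0,0,0,0,0,0,-0.35],[0,0,0,0,0,0,-0.35],[0,0,0,0,0,0,-0.35],[0,0,0,0,0,0,-0.35],[0,0,0,0,0,0,-0.35],[0,0,0,0,0,0,-0.35]]' >/dev/null
python3 t.py 511.4 368.4 51.6 -5.17; python3 - <<'E'
from h import *
for n in("top","scene"):
    p,W,H=cloud(n);cv2.imwrite(f"pics/{n}9.png",p[:,:,::-1])
    h,s,v=[H[...,i].astype(int) for i in range(3)];Z=W[...,2];X=W[...,0];Y=W[...,1]
    m=blob((Z>.1)&(Y>.02)&(Y<.2)&(s<50)&(X>.52)&(X<.6)&(Z<.14));print(n,"white",rect(W[m]))
E
```

```text
t 51.0 pos [512.9 366.9 204.7] a -5.26 tilt [ 0.01 -0.  ] F [0.3 0.2 0.1] gap mm 63.6
shift cm [15.31 -0.16 -0.14] turn deg (tool) [-0.09  0.   -0.01]
top white (array([555.8, 116.4]), array([106.2,  41.2]), 85.1)
scene white (array([557.5, 120.4]), array([107.6,  44.1]), 85.7)
```

```bash

python3 -m crank '[[2,-0.16,-0.14,0,0,0,-0.35],[2.5,0,0,0,0,0,-0.35],[2.5,0,0,0,0,0,-0.35],[2.5,0,0,0,0,0,-0.35],[2.5,0,0,0,0,0,-0.35],[2,0,0,0,0,0,-0.35],[1.2,0,0,0,0,0,-0.35],[0,0,0,0,0,0,-0.35]]' >/dev/null
python3 -m crank '[[0,0,0,0,0,0,-0.35],[0,0,0,0,0,0,-0.35],[0,0,0,0,0,0,-0.35],[0,0,0,0,0,0,-0.35],[0,0,0,0,0,0,-0.35],[0,0,0,0,0,0,-0.35]]' >/dev/null
python3 t.py 511.4 368.4 51.6 -5.17
```

```text
t 52.2 pos [511.4 369.8  53.5] a -5.17 tilt [0.07 0.05] F [ 0.1 -0.1 -0.1] gap mm 63.2
shift cm [0.19 0.01 0.14] turn deg (tool) [ 0.   -0.06 -0.07]
```

```bash

python3 -m crank '[[0.1,0,0.14,0,0,0,-0.35],[0,0,0,0,0,0,-0.35],[0,0,0,0,0,0,-0.35],[0,0,0,0,0,0,-0.35]]' >/dev/null
python3 -m crank '[[0,0,0,0,0,0,0],[0,0,0,0,0,0,0.1],[0,0,0,0,0,0,0.15],[0,0,0,0,0,0,1],[0,0,0,0,0,0,1],[0,0,0,0,0,0,1],[0,0,0,0,0,0,1],[0,0,0,0,0,0,1]]' 30 >/dev/null
python3 t.py
python3 -m crank '[[-0.3,0,0,0,0,0,1],[-0.7,0,0,0,0,0,1],[-1.5,0,0,0,0,0,1],[-2,0,0,0,0,0,1],[-2,0,0,0,0,0,1],[-2,0,0,0,0,0,1],[-2,0,0,0,0,0,1],[-2.5,0,0,0,0,0,1],[-2.5,0,0,0,0,0,1],[0,0,0,0,0,0,1]]' >/dev/null
python3 -m crank '[[0,0,0,0,0,0,1],[0,0,0,0,0,0,1],[0,0,0,0,0,0,1]]' >/dev/null
python3 t.py 545.2 -12 205 -5.17
```

```text
t 53.2 pos [510.9 368.1  51.6] a -5.17 tilt [0.   0.01] F [ 0.4 -0.2  0. ] gap mm 39.8
t 54.3 pos [509.8 367.4 203.4] a -5.17 tilt [-0.26 -0.15] F [ 0.6  0.4 -3.7] gap mm 40.0
shift cm [-0.07  6.95 37.47] turn deg (tool) [-0.    0.18  0.25]
```

```bash

python3 -m crank '[[0,0.463,1.2,0,0,0,1],[0,0.463,2.5,0,0,0,1],[0,0.463,2.8,0,0,0,1],[0,0.463,2.8,0,0,0,1],[0,0.463,2.8,0,0,0,1],[0,0.463,2.8,0,0,0,1],[0,0.463,2.8,0,0,0,1],[0,0.463,2.8,0,0,0,1]]' >/dev/null
python3 -m crank '[[0,0.463,2.8,0,0,0,1],[0,0.463,2.8,0,0,0,1],[0,0.463,2.8,0,0,0,1],[0,0.463,2.8,0,0,0,1],[0,0.463,2.8,0,0,0,1],[0,0.463,1.9,0,0,0,1],[0,0.463,1.07,0,0,0,1],[0,0,0,0,0,0,1],[0,0,0,0,0,0,1],[0,0,0,0,0,0,1]]' >/dev/null
python3 t.py 545 -10 80 -5.17
python3 -m crank '[[2,0,0,0,0,0,1],[2,0,0,0,0,0,1],[2,0,0,0,0,0,1],[2,0,0,0,0,0,1],[2,0,0,0,0,0,1],[1,0,0,0,0,0,1],[1,0,0,0,0,0,1]]' >/dev/null
python3 -m crank '[[0,0,0,0,0,0,1],[0,0,0,0,0,0,1],[0,0,0,0,0,0,1],[0,0,0,0,0,0,1],[0,0,0,0,0,0,1],[0,0,0,0,0,0,1]]' >/dev/null
python3 t.py 545.7 -2.4 60.4 -5.17
```

```text
t 55.8 pos [545.9 -10.4 206.1] a -5.12 tilt [-0.06  0.06] F [-1.   0.2 -3.9] gap mm 40.3
shift cm [12.61 -0.08 -0.02] turn deg (tool) [ 0.05 -0.06  0.06]
t 56.9 pos [546.9 -11.5  87.6] a -5.18 tilt [ 0.11 -0.01] F [-0.   1.5 -4.2] gap mm 40.0
shift cm [ 2.72 -0.2  -0.89] turn deg (tool) [-0.01 -0.   -0.11]
```

```bash

python3 -m crank '[[0.6,-0.1,0,0,0,0,1],[0.6,0,0,0,0,0,1],[0.6,0,-0.1,0,0,0,1],[0.4,0,-0.3,0,0,0,1],[0.3,0,-0.3,0,0,0,1],[0,0,0,0,0,0,1],[0,0,0,0,0,0,1],[0,0,0,0,0,0,1],[0,0,0,0,0,0,1],[0,0,0,0,0,0,1]]' >/dev/null
python3 t.py 545.7 -2.4 60.1 -5.17
```

```text
t 57.7 pos [546.   -4.2  61.6] a -5.18 tilt [0.02 0.01] F [-0.5  0.6 -3.8] gap mm 40.0
shift cm [ 0.15 -0.05 -0.18] turn deg (tool) [-0.01 -0.01 -0.01]
```

```bash

python3 -m crank '[[0.12,-0.05,-0.1,0,0,0,1],[0,0,-0.08,0,0,0,1],[0,0,0,0,0,0,1],[0,0,0,0,0,0,1],[0,0,0,0,0,0,1],[0,0,0,0,0,0,1]]' >/dev/null
python3 t.py
python3 -m crank '[[0,0,0,0,0,0,0.1],[0,0,0,0,0,0,0],[0,0,0,0,0,0,-0.2],[0,0,0,0,0,0,-0.35],[0,0,0,0,0,0,-0.35],[0,0,0,0,0,0,-0.35],[0,0,0,0,0,0,-0.35]]' >/dev/null
python3 t.py
python3 -m crank '[[-0.5,0,0,0,0,0,-0.35],[-1,0,0,0,0,0,-0.35],[-2,0,0,0,0,0,-0.35],[-2.5,0,0,0,0,0,-0.35],[-2.5,0,0,0,0,0,-0.35],[-2.5,0,0,0,0,0,-0.35],[-2.5,0,0,0,0,0,-0.35],[-1.5,0,0,0,0,0,-0.35],[0,0,0,0,0,0,-0.35]]' >/dev/null
python3 -m crank '[[0,0,0,0,0,0,-0.35],[0,0,0,0,0,0,-0.35],[0,0,0,0,0,0,-0.35]]' >/dev/null
python3 t.py 413.6 352.7 200 -5.17
```

```text
t 58.2 pos [545.7  -2.4  60.6] a -5.17 tilt [0.03 0.01] F [ 0.2  0.  -3.3] gap mm 39.8
t 58.8 pos [545.6  -2.4  60.5] a -5.17 tilt [0.01 0.  ] F [-0.5 -0.7 -0.4] gap mm 63.5
t 59.8 pos [544.7  -2.4 208.5] a -5.17 tilt [-0.19  0.03] F [ 0.3  0.5 -0.5] gap mm 63.3
shift cm [  0.91 -16.25 -34.18] turn deg (tool) [-0.   -0.01  0.19]
```

```bash

python3 -m crank '[[0,-1.354,-2.85,0,0,0,-0.35],[0,-1.354,-2.85,0,0,0,-0.35],[0,-1.354,-2.85,0,0,0,-0.35],[0,-1.354,-2.85,0,0,0,-0.35],[0,-1.354,-2.85,0,0,0,-0.35],[0,-1.354,-2.85,0,0,0,-0.35]]' >/dev/null
python3 -m crank '[[0,-1.354,-2.85,0,0,0,-0.35],[0,-1.354,-2.85,0,0,0,-0.35],[0,-1.354,-2.85,0,0,0,-0.35],[0,-1.354,-2.85,0,0,0,-0.35],[0,-1.354,-2.85,0,0,0,-0.35],[0,-1.354,-2.85,0,0,0,-0.35]]' >/dev/null
python3 -m crank '[[3,0,0,0,0,0,-0.35],[3,0,0,0,0,0,-0.35],[3,0,0,0,0,0,-0.35],[3,0,0,0,0,0,-0.35],[3,0,0,0,0,0,-0.35],[0,0,0,0,0,0,-0.35],[0,0,0,0,0,0,-0.35],[0,0,0,0,0,0,-0.35],[0,0,0,0,0,0,-0.35],[0,0,0,0,0,0,-0.35]]' >/dev/null
python3 t.py 413.6 352.7 16.5 -5.17; python3 - <<'E'
from h import *
p,d=imaging.capture("scene");cv2.imwrite("pics/s10.png",p[130:400,220:580,::-1])
E
```

```text
t 61.6 pos [416.  353.8  63. ] a -5.18 tilt [0.22 0.16] F [-0.3  0.1  0.9] gap mm 63.4
shift cm [ 4.65 -0.25  0.14] turn deg (tool) [-0.01 -0.17 -0.2 ]
```

View pics/s10.png

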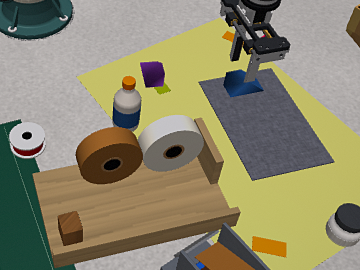

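Both rolls stand in the rack rim to rim at crop (110,155) and (170,143), with the gripper over the wedge at (245,80).

```bash

python3 -m crank '[[2,-0.1,0.1,0,0,0,-0.35],[1.5,0,0,0,0,0,-0.35],[0.9,0,0,0,0,0,-0.35],[0,0,0,0,0,0,-0.35],[0,0,0,0,0,0,-0.35],[0,0,0,0,0,0,-0.35],[0,0,0,0,0,0,-0.35]]' >/dev/null
python3 t.py 413.6 352.7 16.5 -5.17
python3 -m crank '[[0,0,0,0,0,0,1],[0,0,0,0,0,0,1],[0,0,0,0,0,0,1],[0,0,0,0,0,0,1],[0,0,0,0,0,0,1],[0,0,0,0,0,0,1],[0,0,0,0,0,0,1],[0,0,0,0,0,0,1]]' 15 >/dev/null
python3 t.py
python3 -m crank '[[-0.5,0,0,0,0,0,1],[-1.5,0,0,0,0,0,1],[-3,0,0,0,0,0,1],[-3,0,0,0,0,0,1],[-3,0,0,0,0,0,1],[-3,0,0,0,0,0,1],[-3,0,0,0,0,0,1],[-3,0,0,0,0,0,1],[0,0,0,0,0,0,1],[0,0,0,0,0,0,1]]' >/dev/null
python3 -m crank '[[0,0,0,0,0,0,1],[0,0,0,0,0,0,1]]' >/dev/null
python3 t.py 534.3 -136 215 -5.17
```

```text
t 62.3 pos [414.4 352.5  17.8] a -5.17 tilt [0.12 0.09] F [ 0.2 -0.6 -0.2] gap mm 63.8
shift cm [ 0.13 -0.08 -0.01] turn deg (tool) [-0.   -0.1  -0.12]
t 62.9 pos [413.6 352.   16.6] a -5.17 tilt [0.02 0.02] F [-0.4 -0.1  2.1] gap mm 39.9
t 63.9 pos [412.6 351.2 213.8] a -5.17 tilt [-0.21 -0.15] F [-1.1 -0.6 -1.7] gap mm 39.7
shift cm [-4.000e-02  1.652e+01  4.743e+01] turn deg (tool) [-0.    0.16  0.2 ]
```

```bash

python3 -m crank '[[0,1.1,3.16,0,0,0,1],[0,1.1,3.16,0,0,0,1],[0,1.1,3.16,0,0,0,1],[0,1.1,3.16,0,0,0,1],[0,1.1,3.16,0,0,0,1],[0,1.1,3.16,0,0,0,1],[0,1.1,3.16,0,0,0,1]]' >/dev/null
python3 -m crank '[[0,1.1,3.16,0,0,0,1],[0,1.1,3.16,0,0,0,1],[0,1.1,3.16,0,0,0,1],[0,1.1,3.16,0,0,0,1],[0,1.1,3.16,0,0,0,1],[0,1.1,3.16,0,0,0,1],[0,1.1,3.16,0,0,0,1],[0,1.1,3.16,0,0,0,1],[0,0,0,0,0,0,1]]' >/dev/null
python3 -m crank '[[0,0,0,0,0,0,1],[0,0,0,0,0,0,1],[2.5,0,0,0,0,0,1],[2.5,0,0,0,0,0,1],[2.5,0,0,0,0,0,1],[2.5,0,0,0,0,0,1],[2.5,0,0,0,0,0,1],[2.5,0,0,0,0,0,1],[2,0,0,0,0,0,1]]' >/dev/null
python3 -m crank '[[0,0,0,0,0,0,1],[0,0,0,0,0,0,1],[0,0,0,0,0,0,1],[0,0,0,0,0,0,1],[0,0,0,0,0,0,1],[0,0,0,0,0,0,1]]' >/dev/null
python3 t.py 534.1 -136 26 -5.17
```

```text
t 66.5 pos [ 536.1 -135.3   48. ] a -5.17 tilt [ 0.16 -0.05] F [ 0.2  0.5 -0.5] gap mm 40.0
shift cm [ 2.2  -0.2   0.09] turn deg (tool) [ 0.    0.03 -0.16]
```

```bash

python3 -m crank '[[0.8,-0.1,0,0,0,0,1],[0.7,0,0,0,0,0,1],[0.6,0,0,0,0,0,1],[0,0,0,0,0,0,1],[0,0,0,0,0,0,1],[0,0,0,0,0,0,1],[0,0,0,0,0,0,1],[0,0,0,0,0,0,1],[0,0,0,0,0,0,1]]' >/dev/null
python3 t.py 538.6 -86.2 25.8 -5.17
```

```text
t 67.3 pos [ 534.  -134.9   25.2] a -5.17 tilt [-0.01  0.01] F [ 0.4 -0.6 -1.1] gap mm 39.4
shift cm [-0.06  0.02 -4.89] turn deg (tool) [-0.   -0.01  0.01]
```

```bash

python3 -m crank '[[0,0,-0.8,0,0,0,1],[0,0,-0.9,0,0,0,1],[0,0,-0.9,0,0,0,1],[0,0,-0.8,0,0,0,1],[0,0,-0.6,0,0,0,1],[0,0,-0.4,0,0,0,1],[0,0,-0.25,0,0,0,1],[0,0,0,0,0,0,1],[0,0,0,0,0,0,1],[0,0,0,0,0,0,1]]' >/dev/null
python3 t.py 538.6 -86.2 25.8 -5.17
for i in 1 2; do python3 -m crank '[[0,0,-0.08,0,0,0,1],[0,0,0,0,0,0,1],[0,0,0,0,0,0,1],[0,0,0,0,0,0,1]]' >/dev/null; python3 t.py; done
python3 - <<'E'
from h import *
p,d=imaging.capture("scene");cv2.imwrite("pics/s11.png",cv2.resize(p[200:380,230:450,::-1],(660,540)))
E
```

```text
t 68.1 pos [538.3 -88.9  25.4] a -5.19 tilt [ 0.   -0.01] F [ 0.5  0.3 -2.3] gap mm 40.0
shift cm [-0.04  0.01 -0.27] turn deg (tool) [-0.02  0.01 -0.  ]
t 68.4 pos [538.4 -88.   25.4] a -5.19 tilt [0. 0.] F [-0.3  0.2 -0.4] gap mm 40.0
t 68.8 pos [538.4 -87.   25.4] a -5.17 tilt [0.   0.01] F [-0.5  0.7 -0.6] gap mm 39.7
```

View pics/s11.png

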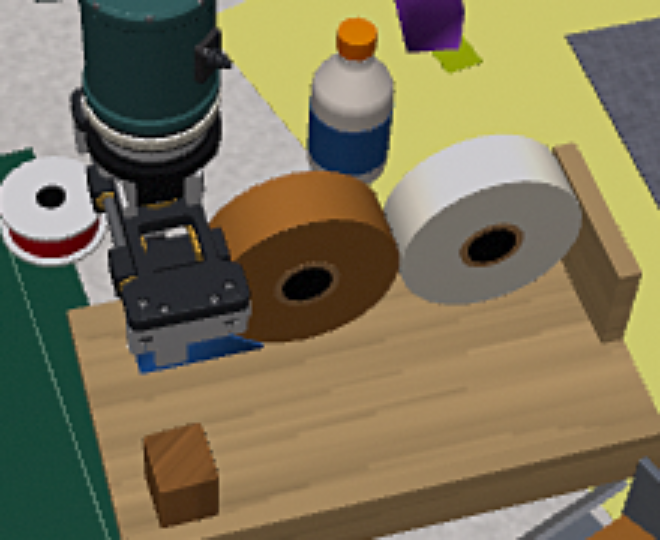

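The crop shows the wedge in the gripper with its toe under the kraft roll (255,345), and the rolls rim to rim at (395,245). I'll push on by small steps and watch the force.

```bash

python3 -m crank '[[0,0,-0.08,0,0,0,1],[0,0,0,0,0,0,1],[0,0,0,0,0,0,1]]' >/dev/null; python3 t.py
python3 -m crank '[[0,0,-0.08,0,0,0,1],[0,0,0,0,0,0,1],[0,0,0,0,0,0,1]]' >/dev/null; python3 t.py
python3 -m crank '[[0,0,-0.08,0,0,0,1],[0,0,0,0,0,0,1],[0,0,0,0,0,0,1]]' >/dev/null; python3 t.py
```

```text
t 69.1 pos [538.5 -86.2  25.4] a -5.17 tilt [0.   0.01] F [ 0.5  0.4 -1. ] gap mm 39.8
t 69.3 pos [538.6 -85.3  25.4] a -5.17 tilt [0.   0.01] F [ 1.3 -0.6 -1.8] gap mm 39.7
t 69.6 pos [538.7 -84.5  25.4] a -5.17 tilt [0.01 0.01] F [-0.6  0.8 -1.8] gap mm 40.0
```

```bash

python3 -m crank '[[0,0,-0.08,0,0,0,1],[0,0,0,0,0,0,1],[0,0,0,0,0,0,1]]' >/dev/null; python3 t.py
python3 -m crank '[[0,0,-0.08,0,0,0,1],[0,0,0,0,0,0,1],[0,0,0,0,0,0,1]]' >/dev/null; python3 t.py
cat > rw.py <<'E'
from h import *
for n in("top","scene"):
    p,W,H=cloud(n);cv2.imwrite(f"pics/{n}12.png",p[:,:,::-1])
    h,s,v=[H[...,i].astype(int) for i in range(3)];Z=W[...,2];X=W[...,0];Y=W[...,1]
    m=blob((Z>.1)&(Y>.04)&(Y<.2)&(s<50)&(X>.52)&(X<.6)&(Z<.14));print(n,"white",rect(W[m]))
    m=blob((Z>.075)&(Y>-.08)&(Y<.08)&(h<20)&(s>110)&(X>.51)&(X<.59)&(Z<.14));print("kraft",rect(W[m]))
    m=blob((h>100)&(h<125)&(s>120)&(X>.5)&(X<.6)&(Y<0)&(Y>-.16)&(Z>.048));print("wedgetop",m.sum(),rect(W[m]))
E
python3 rw.py
```

```text
t 69.8 pos [538.7 -83.8  25.4] a -5.17 tilt [0.   0.01] F [-0.  -0.1 -0.2] gap mm 40.1
t 70.1 pos [538.8 -83.3  25.3] a -5.17 tilt [-0.   -0.03] F [-0.1 -2.1 -1.8] gap mm 39.6
top white (array([555.9, 120.1]), array([108. ,  41.3]), 85.1)
kraft (array([548.2,  30.3]), array([60. , 41.9]), 85.5)
wedgetop 2 (array([505.8, -74.1]), array([1.5, 0. ]), -91.6)
scene white (array([557.2, 123.2]), array([105.1,  44.3]), 84.5)
kraft (array([548.1,   8.9]), array([109.9,  43.4]), 84.9)
wedgetop 7 (array([572.1, -68.9]), array([15.3,  1.6]), 0.8)
```

Force −2.1 N along y: the whole row is closed up against the cheek, about 3 mm from where it started. Releasing and rising.

```bash

python3 -m crank '[[0,0,0,0,0,0,0.05],[0,0,0,0,0,0,-0.1],[0,0,0,0,0,0,-0.35],[0,0,0,0,0,0,-0.35],[0,0,0,0,0,0,-0.35],[0,0,0,0,0,0,-0.35]]' >/dev/null
python3 t.py
python3 -m crank '[[-0.5,0,0,0,0,0,-0.35],[-1,0,0,0,0,0,-0.35],[-2.5,0,0.3,0,0,0,-0.35],[-3,0,0.5,0,0,0,-0.35],[-3,0,0.5,0,0,0,-0.35],[-3,0,0.5,0,0,0,-0.35],[-3,0,0,0,0,0,-0.35],[-3,0,0,0,0,0,-0.35]]' >/dev/null
python3 -m crank '[[0,-4,0,0,0,0,-0.35],[0,-4,0,0,0,0,-0.35],[0,-4,0,0,0,0,-0.35],[0,-4,0,0,0,0,-0.35],[0,-3,0,0,0,0,-0.35],[0,0,0,0,0,0,-0.35],[0,0,0,0,0,0,-0.35],[0,0,0,0,0,0,-0.35],[0,0,0,0,0,0,-0.35]]' >/dev/null
python3 t.py; python3 rw.py; python3 chk.py 13
```

```text
t 70.7 pos [538.9 -83.   25.5] a -5.17 tilt [0.01 0.01] F [0.1 0.8 0.7] gap mm 63.4
t 72.1 pos [348.9 -84.  215.8] a -5.16 tilt [ 0.04 -0.  ] F [-0.1 -0.1 -0.1] gap mm 63.3
top white (array([555.7, 119.8]), array([107. ,  41.5]), 84.5)
kraft (array([545.9,   0.8]), array([117.7,  41.4]), 84.6)
wedgetop 83 (array([548.4, -87.9]), array([39.6, 23.8]), 47.3)
scene white (array([557.5, 123.5]), array([105.9,  44.2]), 85.6)
kraft (array([547.2,   4.8]), array([118.7,  44.4]), 84.8)
wedgetop 395 (array([540.2, -79.2]), array([42.4, 42.7]), 85.6)
top tray (array([ 489.8, -361.8]), array([162.2, 222.1]), 74.3)
bar 783 (array([ 488.3, -361.3]), array([ 37.5, 110.8]), 75.1) 29.0
scene tray (array([ 490.3, -357.6]), array([162.3, 224.3]), 74.0)
bar 1009 (array([ 490.3, -357.7]), array([ 35.9, 110.5]), 74.6) 30.0
```

View pics/scene13.png

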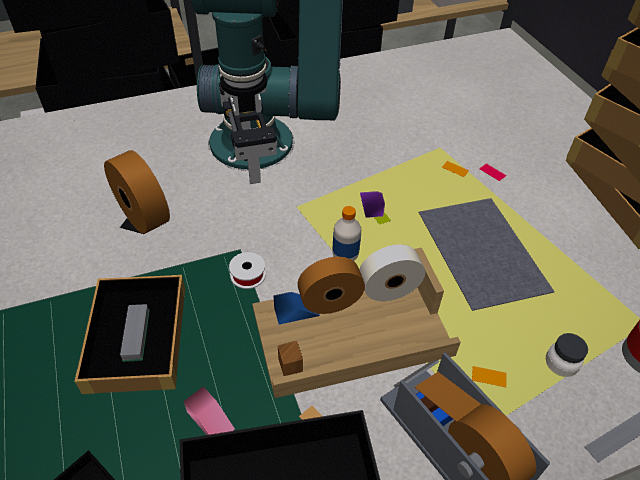

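The final picture shows the bar centred in the tray (135,333), the rolls at (331,285) and (392,272), the wedge snug at (293,307), and the block, spool and glue where they were. Handing in.

```bash
python3 -c "
from cell import robot
print(robot.hand_in())"; python3 t.py
```

```text
the job is handed in; nothing more can be done
None
the job is handed in; nothing more can be done
```

The job is done and handed in at about 72 s of the 141 s allowed; the hand-in reports no verdict.

I put the wedge and both rolls on the pad, with the rolls on their rims. Then I laid the weight lengthwise in the tray, put white and then kraft back in the rack, and slid the wedge in. I stopped when the force rose to about 2 N, with the row closed up against the cheek.

The last checks, from both cameras:
- **Weight:** flat, within about 2 mm and 1° of the tray's middle and length.
- **Rolls:** each 2–4 mm towards the cheek from its start (15 mm allowed). Their axes are within about 1° of the start, and their centres are about 119 mm apart as measured, so they are touching.
- **Wedge:** about 4 mm from its start and snug against the kraft roll. I took this from the scene camera and the arm's release pose, because the top camera gave no usable wedge reading at the end.
- **Bystanders:** the block, spool and glue bottle look unmoved in the last picture; I did not measure them again.

- **Camera disagreement:** the two cameras differed by up to 4–5 mm along y, so I compared each one with its own start reading. For grasps and placings I used the average of the two or the arm's own readings.
- **Wedge release:** the wedge was let go about 4 mm above the pad; it landed flat.

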